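# Stage the cable connectors on the assembly bar in branch order

## Robot

A 6-joint arm with a two-finger parallel gripper is mounted at the origin on the work surface. World frame = base frame: x ahead of the robot, y to its left, z up, the work surface at z = 0. Lengths are in mm, angles in rad, forces in N, time in s.
With the tool pointing down it reaches from about 150 to 775 mm from the base axis. Payload 6.1 kg.
Tool frame: the origin (TCP) lies at the very end of the fingers, on their centre line; the grasp point (between the pads) lies 19 mm behind it; z points along the fingers, y is the line along which they close (so a half turn about z gives the same grasp; the last joint's range is limited). The gripper opens to 85 mm and grips with 20 to 120 N. Pads are 22 mm wide; open, the fingers measure 114 mm over their backs; the gripper's body (76 mm by 85 mm) begins 54 mm behind the grasp point. The pads swing forward as they close: fully open they stand 13 mm farther back than shut.
Start: joints at [1.109, 0.126, -0.04, 1.405, 0, 1.571], TCP at [233.91, 469.994, 231.295] pointing down, gripper open.
Joint ranges: [-2.72, 2.72], [-0.95, 1.95], [-1.27, 1.35], [-1.78, 2.02], [-1.46, 1.47], [-3.14, 3.14]. Speed limits (rad/s): [2.39, 2.39, 3.01, 3.14, 3.14, 3.14].

## Interface

Orientations are given as a rotation vector (axis times angle).
In Python, from workcell import monitor, cams, workorder gives the robot as it stands.
- The arm moves only by the tool step_arm, never from a script. Its arguments are lists of equal length, an entry for each row: "delta_rot": the turn, a rotation vector about the world's x, y, z in degrees, a list of three; "slide": the shift along the world's x, y, z in m, a list of three; "grip": the finger opening in m, from 0 to 0.0854. In form: {"delta_rot": [[ax, ay, az], ...], "slide": [[dx, dy, dz], ...], "grip": [grip, ...]}. A call has 1 to 8 rows; each row shifts and turns the commanded pose from where the row before left it; what a row does not reach is not made up. A row lasts 1/8 s, in which the tool goes at most 62.5 mm and 10.7 degrees, less where a joint would pass 70% of its speed; a pose out of reach is approached as far as the arm can. A call with a gripper value outside its range is refused whole. The fingers move at their own pace and stop on an object; "newtons" is the grip in N (left out, the last holds). Time passes only in rows, so rows that do not move let the fingers close. It gives the time, the measured TCP pose, the force, the opening and the grip force at its end, in the units of the state.
- monitor.get_obs(): the state, without advancing time (a new reading comes with each control period).
- cams.camera(name): name is "side" or "top"; returns a dict with "img" (480x640x3 uint8, blue, green, red), "intrinsics" (3x3 intrinsics, pixels), "k1" (the pictures are not rectified: a ray, as slopes to the right and down, at radius r is drawn at 1 + k1 r^2 times it, then the intrinsics apply), "rvec" (rotation vector, rad) and "tvec" (3), from world to camera coordinates, as OpenCV has them. Camera axes: x right, y down, z forward; pixel columns grow to the right and rows downward; lengths in mm; the calibration is good to about 2 mm. A picture is of the moment at which its call begins. There is no depth.
- workorder.finish_job(): hands the job in; it is judged then, once.
The state is a dict: "time_s": time; "qpos": joint angles; "joint_velocities": joint speeds; "effort": joint torques, N m; "position": TCP position; "eef_rot": TCP orientation; "ft_force": force on the tool from outside, world axes, zero at the start; "moment": the same for the moment, N m; "grip_width": finger opening in mm; "grip_force": force on a finger pad.
Only numpy, scipy, OpenCV 4.12 (cv2) and the standard library are available. Lean on these libraries where they do the work, as an engineer would, in place of code of your own. Each camera call takes 0.05 s, during which the arm holds its last target. There are 200 camera calls.

## Task

Move the row of four capped connectors from the grey kit tray to the aluminium assembly bar, ready for wiring in the harness's branch order: stand each one upright, cap up, flat on the floor of the cup whose rim has the colour of its cap. Lower them into the cups rather than dropping them, and leave the bare connector already on the bar and the pot of contacts undisturbed.

Things in the scene. Friction and masses are not known exactly. Their poses are not given: they have to be found in the camera images.
- conn_red_mid (a point): Centre, half-way up, of the loose black round connector with the red cap: 60 mm tall; 26 mm across up to 20 mm, a ring 29 mm across to 42 mm, then the cap, 30 mm. 55 g. z: up its axis. Starts upright in the grey kit tray (row of five loose pockets 58 mm apart, walls 16 mm high), centre 34 mm above the bench, its y along the row, x across it, within 0.1 rad; free for fingers across the row.
- conn_yellow_mid (a point): Centre, half-way up, of the loose black round connector with the yellow cap: 60 mm tall; 26 mm across up to 20 mm, a ring 29 mm across to 42 mm, then the cap, 30 mm. 55 g. z: up its axis. Starts upright in the grey kit tray (row of five loose pockets 58 mm apart, walls 16 mm high), centre 34 mm above the bench, its y along the row, x across it, within 0.1 rad; free for fingers across the row.
- conn_green_mid (a point): Centre, half-way up, of the loose black round connector with the green cap: 60 mm tall; 26 mm across up to 20 mm, a ring 29 mm across to 42 mm, then the cap, 30 mm. 55 g. z: up its axis. Starts upright in the grey kit tray (row of five loose pockets 58 mm apart, walls 16 mm high), centre 34 mm above the bench, its y along the row, x across it, within 0.1 rad; free for fingers across the row.
- conn_blue_mid (a point): Centre, half-way up, of the loose black round connector with the blue cap: 60 mm tall; 26 mm across up to 20 mm, a ring 29 mm across to 42 mm, then the cap, 30 mm. 55 g. z: up its axis. Starts upright in the grey kit tray (row of five loose pockets 58 mm apart, walls 16 mm high), centre 34 mm above the bench, its y along the row, x across it, within 0.1 rad; free for fingers across the row.
- cup_red: The fixed open square cup with the red rim, one of five in a row, 58 mm apart, on the aluminium assembly bar. Origin: centre of its underside, 20 mm above the bench. Cup 52 x 52 mm outside, 44 x 44 mm inside; inner floor 5 mm above the origin, rim top 13 mm above it. y runs along the bar, x across it, z up. A connector standing in it has its centre 35 mm above the cup's origin.
- cup_yellow: The fixed open square cup with the yellow rim, one of five in a row, 58 mm apart, on the aluminium assembly bar. Origin: centre of its underside, 20 mm above the bench. Cup 52 x 52 mm outside, 44 x 44 mm inside; inner floor 5 mm above the origin, rim top 13 mm above it. y runs along the bar, x across it, z up. A connector standing in it has its centre 35 mm above the cup's origin.
- cup_green: The fixed open square cup with the green rim, one of five in a row, 58 mm apart, on the aluminium assembly bar. Origin: centre of its underside, 20 mm above the bench. Cup 52 x 52 mm outside, 44 x 44 mm inside; inner floor 5 mm above the origin, rim top 13 mm above it. y runs along the bar, x across it, z up. A connector standing in it has its centre 35 mm above the cup's origin.
- cup_blue: The fixed open square cup with the blue rim, one of five in a row, 58 mm apart, on the aluminium assembly bar. Origin: centre of its underside, 20 mm above the bench. Cup 52 x 52 mm outside, 44 x 44 mm inside; inner floor 5 mm above the origin, rim top 13 mm above it. y runs along the bar, x across it, z up. A connector standing in it has its centre 35 mm above the cup's origin.
- bare_mid (a point): Centre of the bystander connector without a cap: black, grey face with brass contacts on top, 54 mm tall, 29 mm across; the point is 25 mm above its underside. It stands in the bar's fifth, black-rimmed cup and stays there.
- pot_mid (a point): Centre, 15 mm above the bench, of the small round aluminium pot of copper contacts standing loose on the bench between tray and bar: 44 mm across, 30 mm tall. A bystander, it stays there.

How it is judged (in metres and radians):
At the end, for the whole second after the job is handed in: Each of the four capped connectors stands in the cup of its own colour: centre within 15 mm of the cup's centre, seated on the floor within 4 mm in height, upright within 0.12 rad, and at rest (horizontal distance between conn_red_mid and cup_red below 0.015 m and z of conn_red_mid in the frame of cup_red between 0.031 and 0.039 m and angle between each of conn_red_mid, conn_yellow_mid, conn_green_mid, conn_blue_mid's own z axis and vertical below 0.12 rad and linear speed of each of conn_red, conn_yellow, conn_green, conn_blue below 0.02 m/s and angular speed of each of conn_red, conn_yellow, conn_green, conn_blue below 0.3 rad/s and horizontal distance between conn_yellow_mid and cup_yellow below 0.015 m and z of conn_yellow_mid in the frame of cup_yellow between 0.031 and 0.039 m and horizontal distance between conn_green_mid and cup_green below 0.015 m and z of conn_green_mid in the frame of cup_green between 0.031 and 0.039 m and horizontal distance between conn_blue_mid and cup_blue below 0.015 m and z of conn_blue_mid in the frame of cup_blue between 0.031 and 0.039 m); the robot touches nothing.
It fails at once if a capped connector is dropped or thrown (falls free faster than 0.7 m/s, that is from more than about 25 mm) ((contact force between conn_red and anything else below 0.02 N and linear speed of conn_red above 0.7 m/s) or (contact force between conn_yellow and anything else below 0.02 N and linear speed of conn_yellow above 0.7 m/s) or (contact force between conn_green and anything else below 0.02 N and linear speed of conn_green above 0.7 m/s) or (contact force between conn_blue and anything else below 0.02 N and linear speed of conn_blue above 0.7 m/s)).
It fails at once if the bare connector on the bar is moved by more than 15 mm or knocked over (distance of bare_mid from where it was at the start of the episode above 0.015 m or angle between bare_mid's own z axis and vertical above 0.4 rad).
It fails at once if the pot of contacts is moved by more than 20 mm or tipped (distance of pot_mid from where it was at the start of the episode above 0.02 m or angle between pot_mid's own z axis and vertical above 0.4 rad).
It also fails if it takes over 115 s, if anything falls off the work surface, if the arm or the gripper's body presses on something with over 40 N, if the wrist force passes 120 N, or if a joint passes its speed limit or range.

## Working session

There is one attempt and no reset: what is moved stays moved. The work goes in short steps, Python scripts to look and compute and a tool call to move; the robot and the scene stay as the last step left them, time stands still between calls to the robot, and variables do not carry over. Pictures are saved under pics/ and viewed, at most 14 in all, crops included, and the job is handed in when it is done.

Besides the shell and the picture viewer there is one more tool, called after "Request:" by a JSON object that holds its "api" and its "payload", one argument or row to a line. step_arm: Moves the arm, as the interface text tells. Its arguments: {"type":"object","properties":{"delta_rot":{"type":"array","items":{"type":"array","items":{"type":"number"}}},"slide":{"type":"array","items":{"type":"array","items":{"type":"number"}}},"grip":{"type":"array","items":{"type":"number"}},"newtons":{"type":"number"}},"required":["delta_rot","slide","grip"]}

```bash
mkdir -p pics; python3 - <<'E'
from workcell import monitor, cams
import cv2,pickle
d={}
for n in("side","top"):
    c=cams.camera(n); d[n]=c; cv2.imwrite(f"pics/{n}0.png",c["img"]); print(n,c["intrinsics"],c["k1"],c["rvec"],c["tvec"])
pickle.dump(d,open("c0.pkl","wb"))
print(monitor.get_obs())
E
```

```text
side [[542.72472117   0.         323.48654289]
 [  0.         542.72472117 234.91266025]
 [  0.           0.           1.        ]] -0.12053450779947097 [ 2.19358538 -0.22203115  0.13531733] [-504.45459984  131.36128167 1045.59703347]
top [[475.64011272   0.         322.1444389 ]
 [  0.         475.64011272 231.34114238]
 [  0.           0.           1.        ]] -0.02320933348291232 [ 2.19324401 -2.16036026  0.10263516] [  -1.87815842  527.1516996  1030.37497741]
{'time_s': 0.1, 'qpos': array([ 1.10895310e+00,  1.26337584e-01, -4.05128561e-02,  1.40536547e+00,
       -2.06118865e-06,  1.57078472e+00]), 'joint_velocities': array([-4.90227449e-04, -8.58944433e-04,  1.49020294e-03,  8.64772100e-06,
       -2.76277665e-03,  5.94671281e-04]), 'effort': array([ 1.82683702e-04, -4.36899126e+01,  3.53609312e+01,  1.35363126e-02,
        7.42469570e-05, -2.44018693e-06]), 'position': array([233.78195071, 469.67933733, 230.59425133]), 'eef_rot': array([-7.18939470e-01, -3.05789093e+00,  2.17119622e-03]), 'ft_force': array([-0.02317253, -0.42965362, -1.0877153 ]), 'moment': array([ 0.01517784, -0.01904781,  0.01479382]), 'grip_force': 0.0, 'grip_width': 85.51981273828592}
```

View pics/top0.png

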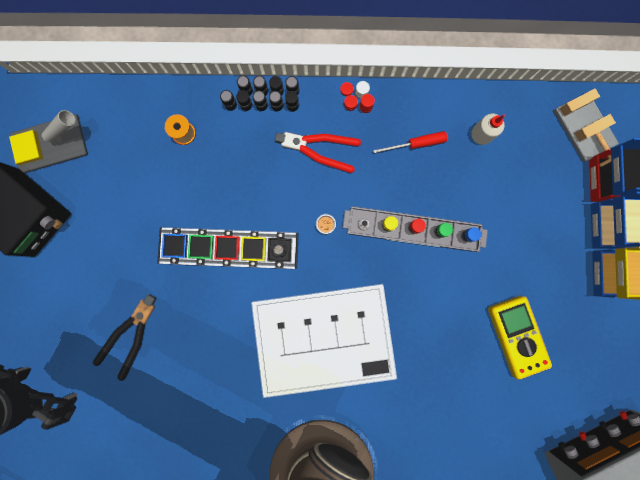

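View pics/side0.png

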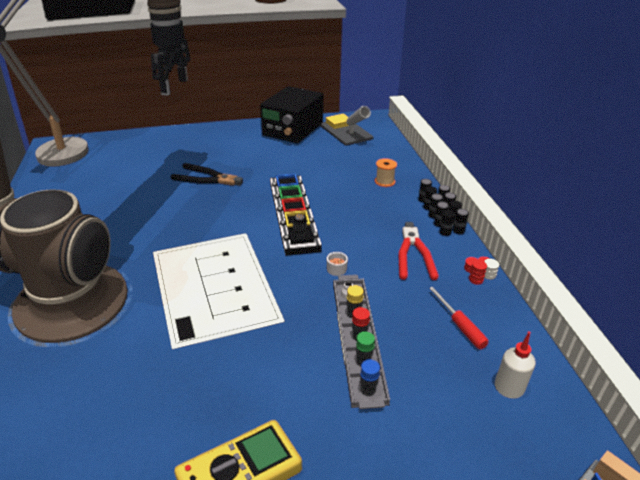

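The top view shows the caps at yellow (391,224), red (418,226), green (445,230) and blue (473,235). The cups are at blue (174,246), green (200,247), red (227,248) and yellow (253,249), with the bare connector at (279,250) and the pot at (326,224). The side view confirms all of this.

```bash
cat > h.py <<'E'
import numpy as np, cv2
from scipy.optimize import least_squares
R={'top':{'cap':(335,200,495,260),'cup':(150,220,305,275)},'side':{'cap':(330,270,395,415),'cup':(262,165,325,255)}}
def mask(img,col):
    h=cv2.cvtColor(img,cv2.COLOR_BGR2HSV); H,S,V=[h[...,i].astype(int) for i in range(3)]
    m={'red':(H<10)|(H>170),'yellow':(H>20)&(H<35),'green':(H>45)&(H<85),'blue':(H>105)&(H<125)}[col]&(S>120)&(V>(150 if col=='blue' else 90))
    return m
def blob(img,col,box,hull=False):
    x0,y0,x1,y1=box; m=mask(img,col)[y0:y1,x0:x1].astype(np.uint8)
    n,l,s,c=cv2.connectedComponentsWithStats(m,connectivity=8)
    if n<2: return None
    i=1+np.argmax(s[1:,4]); return s[i]+np.array([x0,y0,0,0,0]),c[i]+[x0,y0]
def ray(c,uv):
    K=c['intrinsics'];k=c['k1']; d=cv2.undistortPoints(np.array([[uv]],float),K,np.array([k,0,0,0.]))[0,0]
    Rm=cv2.Rodrigues(np.array(c['rvec'],float))[0]; o=-Rm.T@np.ravel(c['tvec']); return o,Rm.T@np.array([d[0],d[1],1])
def onz(c,uv,z):
    o,d=ray(c,uv); return o+d*(z-o[2])/d[2]
def proj(c,P):
    return cv2.projectPoints(np.array([P],float),np.array(c['rvec'],float),np.ravel(c['tvec']).astype(float),c['intrinsics'],np.array([c['k1'],0,0,0.]))[0].ravel()
def tri(cs,uvs):
    A=np.zeros((3,3));b=np.zeros(3)
    for c,uv in zip(cs,uvs):
        o,d=ray(c,uv);d/=np.linalg.norm(d);M=np.eye(3)-np.outer(d,d);A+=M;b+=M@o
    return np.linalg.solve(A,b)
E
python3 - <<'E'
import pickle,numpy as np,cv2; from h import *
d=pickle.load(open('c0.pkl','rb')); np.set_printoptions(precision=1,suppress=True)
for what,z in(('cap',60),('cup',33)):
  for col in('yellow','red','green','blue'):
    b={n:blob(d[n]['img'],col,R[n][what]) for n in d}
    out=[]
    for n in d:
      s,c=b[n]
      if what=='cup': c=s[:2]+(s[2:4]-1)/2
      b[n]=c; out+=[n,s,onz(d[n],c,z if (n=='top' or what=='cup') else 56)]
    print(what,col,*out,'tri',tri([d['top'],d['side']],[b['top'],b['side']]))
im=d['top']['img'][205:270,145:305]; cv2.imwrite('pics/cup.png',cv2.resize(im,None,fx=5,fy=5,interpolation=cv2.INTER_CUBIC))
E
```

```text
cap yellow side [347 285  17  19 252] [ 543.8 -141.8   56. ] top [383 216  15  15 173] [ 543.9 -139.4   60. ] tri [ 544.4 -140.2   54.4]
cap red side [352 307  18  20 294] [ 538.8 -200.6   56. ] top [410 218  16  15 173] [ 539.6 -198.8   60. ] tri [ 539.6 -199.7   55.1]
cap green side [357 331  17  20 235] [ 532.1 -255.9   56. ] top [439 223  14  14 152] [ 532.4 -258.3   60. ] tri [ 531.9 -258.4   58.8]
cap blue side [348 270  47  45 908] [ 590.  -131.2   56. ] top [ 335  200  160   60 5443] [ 529.9 -192.7   60. ] tri [ 546.1 -188.1  110.8]
cup yellow side [285 210  25  17 147] [486.6 154.7  33. ] top [241 236  25  25 190] [487.3 157.   33. ] tri [487.3 157.3  31.2]
cup red side [281 197  25  15 165] [487.3 214.2  33. ] top [214 235  25  25 194] [488.6 216.2  33. ] tri [488.2 216.6  31.4]
cup green side [279 185  23  13 108] [489.7 273.4  33. ] top [188 235  25  24 169] [488.8 273.3  33. ] tri [489.2 273.2  33.1]
cup blue side [262 204  22  51 638] [426.1 122.3  33. ] top [ 150  220  155   55 3294] [488.7 214.   33. ] tri [465.5 231.4 -45.6]
```

View pics/cup.png

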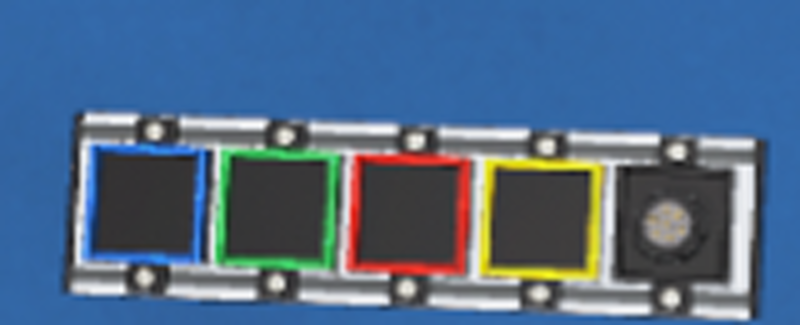

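The crop shows the cup row almost along world y, with blue at the left end and the bare connector's cup at the right. I'm moving above yellow.

Request:
{"api": "step_arm", "payload": {
  "delta_rot": [
    [0,0,-4.3],
    [0,0,-4.3],
    [0,0,-4.3],
    [0,0,-4.3],
    [0,0,-4.3],
    [0,0,-4.3],
    [0,0,-4.3],
    [0,0,-4.3]
  ],
  "slide": [
    [0.0194,-0.0381,0],
    [0.0194,-0.0381,0],
    [0.0194,-0.0381,0],
    [0.0194,-0.0381,0],
    [0.0194,-0.0381,0],
    [0.0194,-0.0381,0],
    [0.0194,-0.0381,0],
    [0.0194,-0.0381,0]
  ],
  "grip": [0.085,0.085,0.085,0.085,0.085,0.085,0.085,0.085],
  "newtons": 30
}}

```text
time_s: 1.1
position: [389.4, 163.8, 231.1]
eef_rot: [-1.594, -2.707, 0.0]
ft_force: [0.5, -0.1, -0.6]
grip_width: 84.9
grip_force: 0.0
```

Request:
{"api": "step_arm", "payload": {
  "delta_rot": [
    [0,0,-4.3],
    [0,0,-4.3],
    [0,0,-4.3],
    [0,0,-4.3],
    [0,0,-4.3],
    [0,0,-4.3],
    [0,0,-4.3],
    [0,0,-4.3]
  ],
  "slide": [
    [0.0194,-0.0381,-0.015],
    [0.0194,-0.0381,-0.015],
    [0.0194,-0.0381,-0.015],
    [0.0194,-0.0381,-0.015],
    [0.0194,-0.0381,-0.015],
    [0.0194,-0.0381,-0.015],
    [0.0194,-0.0381,-0.015],
    [0.0194,-0.0381,-0.015]
  ],
  "grip": [0.085,0.085,0.085,0.085,0.085,0.085,0.085,0.085]
}}

```text
time_s: 2.1
position: [544.5, -140.9, 110.4]
eef_rot: [-2.323, -2.114, 0.0]
ft_force: [-0.1, 1.6, 0.4]
grip_width: 85.1
grip_force: 0.0
```

```bash
python3 - <<'E'
from workcell import monitor,cams
import cv2,numpy as np; from scipy.spatial.transform import Rotation as Ro
o=monitor.get_obs();print(o['time_s'],o['position'],o['qpos'],Ro.from_rotvec(o['eef_rot']).as_matrix().round(3),o['grip_width'])
t=cams.camera('top')['img'][170:290,300:500];s=cams.camera('side')['img'][200:420,280:440]
cv2.imwrite('pics/a.png',np.hstack([cv2.resize(t,(500,300)),cv2.resize(s,(218,300))]))
E
```

```text
2.1 [ 544.5448509  -140.92555246  110.36615794] [-2.53297506e-01  2.22634365e-01 -1.89364296e-01  1.15948113e+00
  1.11091312e-04  1.41196293e+00] [[ 0.094  0.996 -0.001]
 [ 0.996 -0.094  0.   ]
 [ 0.    -0.001 -1.   ]] 85.0646211790549
```

View pics/a.png

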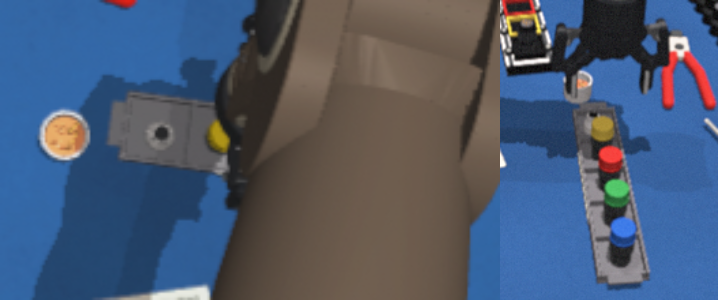

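Gripper is over yellow and aligned with the tray. I'm descending and gripping.

Request:
{"api": "step_arm", "payload": {
  "delta_rot": [
    [0,0,0],
    [0,0,0],
    [0,0,0],
    [0,0,0],
    [0,0,0],
    [0,0,0],
    [0,0,0],
    [0,0,0]
  ],
  "slide": [
    [0,0,-0.03],
    [0,0,-0.03],
    [0,0,-0.02],
    [0,0,0],
    [0,0,0],
    [0,0,0],
    [0,0,0],
    [0,0,0]
  ],
  "grip": [0.085,0.085,0.085,0.05,0.02,0.02,0.02,0.02],
  "newtons": 30
}}

```text
time_s: 3.2
position: [545.0, -139.7, 32.5]
eef_rot: [2.32, 2.116, 0.002]
ft_force: [-1.1, 0.2, 5.8]
grip_width: 28.9
grip_force: 29.6
```

Request:
{"api": "step_arm", "payload": {
  "delta_rot": [
    [0,0,0],
    [0,0,0],
    [0,0,0],
    [0,0,0.9],
    [0,0,0.9],
    [0,0,0.9],
    [0,0,0.9],
    [0,0,0.9]
  ],
  "slide": [
    [0,0,0.03],
    [0,0,0.045],
    [0,0,0.045],
    [-0.0072,0.037,0],
    [-0.0072,0.037,0],
    [-0.0072,0.037,0],
    [-0.0072,0.037,0],
    [-0.0072,0.037,0]
  ],
  "grip": [0.02,0.02,0.02,0.02,0.02,0.02,0.02,0.02]
}}

```text
time_s: 4.2
position: [507.9, 46.4, 151.3]
eef_rot: [2.236, 2.207, -0.0]
ft_force: [0.4, 0.8, -1.9]
grip_width: 28.6
grip_force: 29.9
```

Request:
{"api": "step_arm", "payload": {
  "delta_rot": [
    [0,0,0],
    [0,0,0],
    [0,0,0],
    [0,0,0],
    [0,0,0],
    [0,0,0]
  ],
  "slide": [
    [-0.0072,0.037,0],
    [-0.0072,0.037,0],
    [-0.0072,0.037,0],
    [0,0,-0.03],
    [0,0,0],
    [0,0,0]
  ],
  "grip": [0.02,0.02,0.02,0.02,0.02,0.02]
}}

```text
time_s: 4.95
position: [486.8, 156.1, 121.9]
eef_rot: [2.237, 2.206, 0.0]
ft_force: [0.4, -0.3, -0.5]
grip_width: 29.0
grip_force: 29.9
```

```bash
python3 - <<'E'
from workcell import monitor,cams
import cv2,numpy as np; from scipy.spatial.transform import Rotation as Ro
from h import *
o=monitor.get_obs();print(o['time_s'],o['position'],Ro.from_rotvec(o['eef_rot']).as_matrix().round(3),o['grip_width'],o['ft_force'])
a=cams.camera('top');b=cams.camera('side')
for col in('red','green'):
    print(col,tri([a,b],[blob(c['img'],col,R[n]['cap'])[1] for n,c in(('top',a),('side',b))]))
t=a['img'][200:290,150:310];s=b['img'][130:270,240:380]
cv2.imwrite('pics/b.png',np.hstack([cv2.resize(t,(533,300)),cv2.resize(s,(260,300))]))
E
```

```text
4.95 [486.84109326 156.10660007 121.90401605] [[ 0.014  1.     0.   ]
 [ 1.    -0.014 -0.   ]
 [-0.     0.    -1.   ]] 28.952080999335365 [ 0.42103382 -0.26236301 -0.52213564]
red [ 539.96449288 -199.70703573   54.56010796]
green [ 531.90294806 -258.75034407   57.69367125]
```

View pics/b.png

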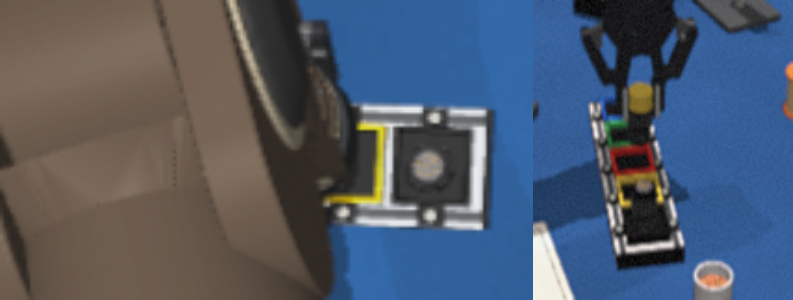

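The side view shows yellow held upright over its cup. I'm lowering it.

Request:
{"api": "step_arm", "payload": {
  "delta_rot": [
    [0,0,0],
    [0,0,0],
    [0,0,0],
    [0,0,0],
    [0,0,0],
    [0,0,0],
    [0,0,0]
  ],
  "slide": [
    [0,0.001,-0.03],
    [0,0,-0.025],
    [0,0,-0.008],
    [0,0,-0.002],
    [0,0,-0.002],
    [0,0,0],
    [0,0,0]
  ],
  "grip": [0.02,0.02,0.02,0.02,0.02,0.02,0.02]
}}

```text
time_s: 5.92
position: [487.0, 157.5, 54.8]
eef_rot: [2.236, 2.206, 0.001]
ft_force: [-0.4, -0.9, -1.6]
grip_width: 29.1
grip_force: 29.9
```

```bash
python3 - <<'E'
from workcell import monitor,cams
import cv2,numpy as np
from h import *
o=monitor.get_obs();print(o['time_s'],o['position'],o['ft_force'])
b=cams.camera('side');s,c=blob(b['img'],'yellow',(262,130,325,212));print(s,c)
oo,d=ray(b,c);print(oo+d*(486.8-oo[0])/d[0], oo+d*(157-oo[1])/d[1])
E
```

```text
5.925 [487.02347216 157.51827718  54.82323414] [-0.3562053  -0.87208645 -1.57093585]
[292 194  12  15 158] [297.47468354 200.92405063]
[486.8        145.72243407  84.63841357] [488.66310905 157.          77.33879074]
```

Request:
{"api": "step_arm", "payload": {
  "delta_rot": [
    [0,0,0],
    [0,0,0],
    [0,0,0]
  ],
  "slide": [
    [0,0,-0.001],
    [0,0,-0.001],
    [0,0,0]
  ],
  "grip": [0.02,0.02,0.02]
}}

```text
time_s: 6.35
position: [487.0, 157.6, 53.5]
eef_rot: [2.236, 2.207, 0.002]
ft_force: [-2.9, -0.5, 8.6]
grip_width: 28.7
grip_force: 30.9
```

Seated at TCP z≈53.5, as predicted. I'm releasing and moving to red.

Request:
{"api": "step_arm", "payload": {
  "delta_rot": [
    [0,0,0],
    [0,0,0],
    [0,0,0],
    [0,0,0],
    [0,0,0],
    [0,0,0],
    [0,0,-0.5],
    [0,0,-0.5]
  ],
  "slide": [
    [0,0,0],
    [0,0,0],
    [0,0,0],
    [0,0,0.02],
    [0,0,0.03],
    [0,0,0.03],
    [0.0053,-0.0357,0],
    [0.0053,-0.0357,0]
  ],
  "grip": [0.04,0.065,0.065,0.065,0.065,0.065,0.065,0.065]
}}

```text
time_s: 7.35
position: [497.7, 85.6, 132.7]
eef_rot: [2.254, 2.188, 0.001]
ft_force: [-0.3, 0.4, -0.3]
grip_width: 64.8
grip_force: 0.0
```

Request:
{"api": "step_arm", "payload": {
  "delta_rot": [
    [0,0,-0.5],
    [0,0,-0.5],
    [0,0,-0.5],
    [0,0,-0.5],
    [0,0,-0.5],
    [0,0,-0.5],
    [0,0,-0.5],
    [0,0,-0.2]
  ],
  "slide": [
    [0.0053,-0.0357,0],
    [0.0053,-0.0357,0],
    [0.0053,-0.0357,0],
    [0.0053,-0.0357,0],
    [0.0053,-0.0357,0],
    [0.0053,-0.0357,0],
    [0.0053,-0.0357,0],
    [0.0053,-0.0357,0]
  ],
  "grip": [0.065,0.08,0.08,0.08,0.08,0.08,0.08,0.08]
}}

```text
time_s: 8.35
position: [539.7, -200.8, 132.0]
eef_rot: [-2.325, -2.113, 0.0]
ft_force: [1.1, 0.6, -0.5]
grip_width: 80.4
grip_force: 0.0
```

```bash
python3 - <<'E'
from workcell import monitor,cams
import cv2,numpy as np
from h import *
o=monitor.get_obs();print(o['time_s'],o['position'],o['ft_force'])
a=cams.camera('top');b=cams.camera('side')
u=[(c['img']) for c in(a,b)]
p=blob(a['img'],'yellow',(240,230,268,265));q=blob(b['img'],'yellow',(262,165,325,215));print(p,q)
t=a['img'][200:290,150:310];s=b['img'][130:270,240:380]
cv2.imwrite('pics/c.png',np.hstack([cv2.resize(t,(533,300)),cv2.resize(s,(260,300))]))
E
```

```text
8.35 [ 539.73101136 -200.81756173  132.04849671] [ 1.11731212  0.63311424 -0.52781311]
(array([241, 236,  25,  25, 382]), array([251.82460733, 247.90052356])) (array([290, 194,  14,  16, 178]), array([296.43258427, 201.48876404]))
```

View pics/c.png

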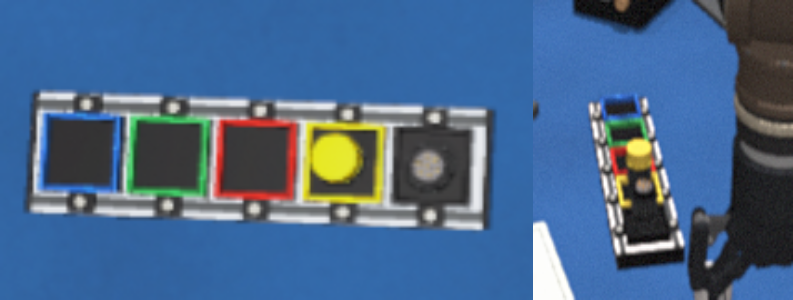

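Yellow stands upright in its cup and bare is undisturbed. Now red.

Request:
{"api": "step_arm", "payload": {
  "delta_rot": [
    [0,0,0],
    [0,0,0],
    [0,0,0],
    [0,0,0],
    [0,0,0],
    [0,0,0],
    [0,0,0],
    [0,0,0]
  ],
  "slide": [
    [0,0.001,-0.04],
    [0,0,-0.04],
    [0,0,-0.02],
    [0,0,0],
    [0,0,0],
    [0,0,0],
    [0,0,0],
    [0,0,0]
  ],
  "grip": [0.08,0.08,0.08,0.05,0.02,0.02,0.02,0.02]
}}

```text
time_s: 9.45
position: [540.6, -198.8, 33.7]
eef_rot: [2.323, 2.112, 0.002]
ft_force: [-0.4, 0.9, 6.8]
grip_width: 28.9
grip_force: 29.7
```

```bash
python3 - <<'E'
import cv2; from workcell import cams; from h import *
a=cams.camera('top'); print(onz(a,(251.2,248),82))
E
```

```text
[484.67344274 153.77810603  82.        ]
```

Request:
{"api": "step_arm", "payload": {
  "delta_rot": [
    [0,0,0],
    [0,0,0],
    [0,0,0],
    [0,0,0.9],
    [0,0,0.9],
    [0,0,0.9],
    [0,0,0.9],
    [0,0,0.9]
  ],
  "slide": [
    [0,0,0.03],
    [0,0,0.045],
    [0,0,0.045],
    [-0.0052,0.0414,0],
    [-0.0052,0.0414,0],
    [-0.0052,0.0414,0],
    [-0.0052,0.0414,0],
    [-0.0052,0.0414,0]
  ],
  "grip": [0.02,0.02,0.02,0.02,0.02,0.02,0.02,0.02]
}}

```text
time_s: 10.5
position: [513.4, 9.6, 152.4]
eef_rot: [2.24, 2.203, 0.0]
ft_force: [0.2, 1.0, -0.5]
grip_width: 29.0
grip_force: 29.8
```

Request:
{"api": "step_arm", "payload": {
  "delta_rot": [
    [0,0,0],
    [0,0,0],
    [0,0,0],
    [0,0,0],
    [0,0,0],
    [0,0,0],
    [0,0,0],
    [0,0,0]
  ],
  "slide": [
    [-0.0052,0.0414,0],
    [-0.0052,0.0414,0],
    [-0.0052,0.0414,0],
    [-0.0052,0.0414,0],
    [-0.0052,0.0414,0],
    [0,0,-0.03],
    [0,0,-0.03],
    [0,0,0]
  ],
  "grip": [0.02,0.02,0.02,0.02,0.02,0.02,0.02,0.02]
}}

```text
time_s: 11.5
position: [486.0, 214.8, 90.2]
eef_rot: [-2.239, -2.202, 0.007]
ft_force: [-0.5, -1.1, 0.5]
grip_width: 28.8
grip_force: 29.8
```

Request:
{"api": "step_arm", "payload": {
  "delta_rot": [
    [0,0,0],
    [0,0,0],
    [0,0,0],
    [0,0,0],
    [0,0,0],
    [0,0,0],
    [0,0,0]
  ],
  "slide": [
    [0.001,0.001,-0.02],
    [0.001,0,-0.01],
    [0,0,-0.002],
    [0,0,-0.001],
    [0,0,-0.001],
    [0,0,-0.001],
    [0,0,0]
  ],
  "grip": [0.02,0.02,0.02,0.02,0.02,0.02,0.02]
}}

```text
time_s: 12.38
position: [489.7, 216.4, 57.4]
eef_rot: [2.24, 2.203, 0.0]
ft_force: [0.5, -0.0, 0.2]
grip_width: 29.4
grip_force: 29.8
```

Request:
{"api": "step_arm", "payload": {
  "delta_rot": [
    [0,0,0],
    [0,0,0],
    [0,0,0],
    [0,0,0]
  ],
  "slide": [
    [-0.001,0,-0.001],
    [0,0,-0.001],
    [0,0,-0.001],
    [0,0,0]
  ],
  "grip": [0.02,0.02,0.02,0.02]
}}

```text
time_s: 12.88
position: [488.7, 216.5, 54.7]
eef_rot: [-2.24, -2.203, -0.0]
ft_force: [-1.6, -0.2, 4.6]
grip_width: 29.0
grip_force: 30.3
```

Red is seated. Releasing and moving to green.

Request:
{"api": "step_arm", "payload": {
  "delta_rot": [
    [0,0,0],
    [0,0,0],
    [0,0,0],
    [0,0,0],
    [0,0,0],
    [0,0,0],
    [0,0,-0.5],
    [0,0,-0.5]
  ],
  "slide": [
    [0,0,0],
    [0,0,0],
    [0,0,0],
    [0,0,0.02],
    [0,0,0.03],
    [0,0,0.03],
    [0.0039,-0.0432,0],
    [0.0039,-0.0432,0]
  ],
  "grip": [0.04,0.065,0.065,0.065,0.065,0.065,0.065,0.065]
}}

```text
time_s: 13.88
position: [496.8, 129.5, 134.7]
eef_rot: [2.257, 2.184, 0.001]
ft_force: [1.0, 0.8, 0.4]
grip_width: 65.1
grip_force: 0.0
```

Request:
{"api": "step_arm", "payload": {
  "delta_rot": [
    [0,0,-0.5],
    [0,0,-0.5],
    [0,0,-0.5],
    [0,0,-0.5],
    [0,0,-0.5],
    [0,0,-0.5],
    [0,0,-0.5],
    [0,0,-0.2]
  ],
  "slide": [
    [0.0039,-0.0432,0],
    [0.0039,-0.0432,0],
    [0.0039,-0.0432,0],
    [0.0039,-0.0432,0],
    [0.0039,-0.0432,0],
    [0.0039,-0.0432,0],
    [0.0039,-0.0432,0],
    [0.0039,-0.0432,0]
  ],
  "grip": [0.065,0.08,0.08,0.08,0.08,0.08,0.08,0.08]
}}

```text
time_s: 14.88
position: [527.7, -217.1, 134.2]
eef_rot: [2.329, 2.109, 0.0]
ft_force: [-0.1, -0.3, -0.4]
grip_width: 79.8
grip_force: 0.0
```

Request:
{"api": "step_arm", "payload": {
  "delta_rot": [
    [0,0,0],
    [0,0,0]
  ],
  "slide": [
    [0.0039,-0.0432,0],
    [0,0,0]
  ],
  "grip": [0.08,0.08]
}}

```text
time_s: 15.12
position: [531.5, -261.4, 133.7]
eef_rot: [-2.332, -2.105, 0.001]
ft_force: [0.3, -0.3, -0.0]
grip_width: 79.9
grip_force: 0.0
```

```bash
python3 - <<'E'
from workcell import monitor,cams
import cv2,numpy as np
from h import *
o=monitor.get_obs();print(o['time_s'],o['position'],o['ft_force'])
a=cams.camera('top');b=cams.camera('side')
t=a['img'][200:290,150:310];s=b['img'][130:410,240:400]
cv2.imwrite('pics/d.png',np.hstack([cv2.resize(t,(533,300)),cv2.resize(s,(171,300))]))
q=b['img'];h=cv2.cvtColor(q,cv2.COLOR_BGR2HSV);m=((h[...,0]>100)&(h[...,0]<125)&(h[...,1]>150)&(h[...,2]>190))[350:390,350:390]
ys,xs=np.nonzero(m);
if len(xs): c=(xs.mean()+350,ys.mean()+350);print(len(xs),c,onz(b,c,55))
E
```

```text
15.125 [ 531.54766196 -261.40346331  133.69350534] [ 0.27657033 -0.3252816  -0.00409887]
206 (np.float64(370.36407766990294), np.float64(366.49029126213594)) [ 524.93315435 -312.48562128   55.        ]
```

View pics/d.png

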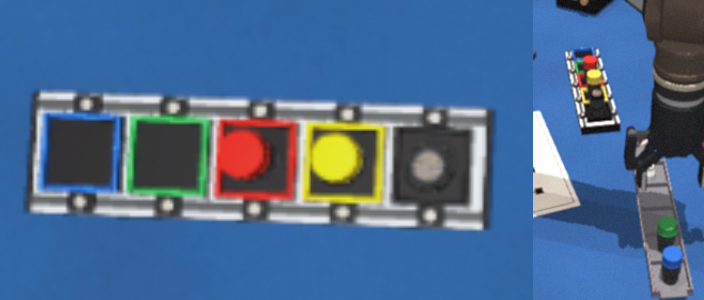

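Red and yellow both look right. Now green.

Request:
{"api": "step_arm", "payload": {
  "delta_rot": [
    [0,0,0],
    [0,0,0],
    [0,0,0],
    [0,0,0],
    [0,0,0],
    [0,0,0],
    [0,0,0],
    [0,0,0]
  ],
  "slide": [
    [0,0.0025,-0.04],
    [0,0,-0.04],
    [0,0,-0.022],
    [0,0,0],
    [0,0,0],
    [0,0,0],
    [0,0,0],
    [0,0,0]
  ],
  "grip": [0.08,0.08,0.08,0.05,0.02,0.02,0.02,0.02]
}}

```text
time_s: 16.23
position: [532.5, -256.6, 33.9]
eef_rot: [2.327, 2.108, 0.002]
ft_force: [-0.5, 2.0, 6.9]
grip_width: 29.2
grip_force: 29.6
```

Request:
{"api": "step_arm", "payload": {
  "delta_rot": [
    [0,0,0],
    [0,0,0],
    [0,0,0],
    [0,0,1],
    [0,0,1],
    [0,0,1],
    [0,0,1],
    [0,0,1]
  ],
  "slide": [
    [0,0,0.03],
    [0,0,0.045],
    [0,0,0.045],
    [-0.0036,0.0442,0],
    [-0.0036,0.0442,0],
    [-0.0036,0.0442,0],
    [-0.0036,0.0442,0],
    [-0.0036,0.0442,0]
  ],
  "grip": [0.02,0.02,0.02,0.02,0.02,0.02,0.02,0.02]
}}

```text
time_s: 17.23
position: [513.4, -34.1, 152.6]
eef_rot: [2.234, 2.208, 0.001]
ft_force: [0.3, 0.0, -0.7]
grip_width: 29.2
grip_force: 29.8
```

Request:
{"api": "step_arm", "payload": {
  "delta_rot": [
    [0,0,0],
    [0,0,0],
    [0,0,0],
    [0,0,0],
    [0,0,0],
    [0,0,0],
    [0,0,0]
  ],
  "slide": [
    [-0.0036,0.0442,0],
    [-0.0036,0.0442,0],
    [-0.0036,0.0442,0],
    [-0.0036,0.0442,0],
    [-0.0036,0.0442,0],
    [-0.0036,0.0442,0],
    [-0.0036,0.0442,0]
  ],
  "grip": [0.02,0.02,0.02,0.02,0.02,0.02,0.02]
}}

```text
time_s: 18.1
position: [488.3, 275.5, 152.6]
eef_rot: [2.234, 2.208, 0.001]
ft_force: [1.0, -0.6, -1.0]
grip_width: 29.2
grip_force: 29.8
```

Request:
{"api": "step_arm", "payload": {
  "delta_rot": [
    [0,0,0],
    [0,0,0],
    [0,0,0]
  ],
  "slide": [
    [0,0,-0.03],
    [0,0,-0.03],
    [0,0,0]
  ],
  "grip": [0.02,0.02,0.02]
}}

```text
time_s: 18.48
position: [486.8, 273.3, 90.2]
eef_rot: [-2.233, -2.208, 0.007]
ft_force: [0.0, 0.7, 0.3]
grip_width: 29.4
grip_force: 29.8
```

Request:
{"api": "step_arm", "payload": {
  "delta_rot": [
    [0,0,0],
    [0,0,0],
    [0,0,0],
    [0,0,0],
    [0,0,0],
    [0,0,0],
    [0,0,0],
    [0,0,0]
  ],
  "slide": [
    [0,0,-0.02],
    [0,0,-0.01],
    [0,0,-0.003],
    [0,0,-0.002],
    [0,0,-0.001],
    [0,0,-0.001],
    [0,0,-0.001],
    [0,0,0]
  ],
  "grip": [0.02,0.02,0.02,0.02,0.02,0.02,0.02,0.02]
}}

```text
time_s: 19.48
position: [488.6, 274.3, 54.9]
eef_rot: [2.234, 2.209, 0.001]
ft_force: [-1.1, 0.3, 4.4]
grip_width: 29.2
grip_force: 30.2
```

Green is seated. Releasing and moving to blue.

Request:
{"api": "step_arm", "payload": {
  "delta_rot": [
    [0,0,0],
    [0,0,0],
    [0,0,0],
    [0,0,0],
    [0,0,0],
    [0,0,0],
    [0,0,-0.5],
    [0,0,-0.5]
  ],
  "slide": [
    [0,0,0],
    [0,0,0],
    [0,0,0],
    [0,0,0.02],
    [0,0,0.03],
    [0,0,0.03],
    [0.0028,-0.0453,0],
    [0.0028,-0.0453,0]
  ],
  "grip": [0.04,0.065,0.065,0.065,0.065,0.065,0.065,0.065]
}}

```text
time_s: 20.48
position: [494.2, 183.0, 134.6]
eef_rot: [2.252, 2.19, 0.001]
ft_force: [0.7, 0.5, 0.1]
grip_width: 65.0
grip_force: 0.0
```

Request:
{"api": "step_arm", "payload": {
  "delta_rot": [
    [0,0,-0.5],
    [0,0,-0.5],
    [0,0,-0.5],
    [0,0,-0.5],
    [0,0,-0.5],
    [0,0,-0.5],
    [0,0,-0.5],
    [0,0,-0.5]
  ],
  "slide": [
    [0.0028,-0.0453,0],
    [0.0028,-0.0453,0],
    [0.0028,-0.0453,0],
    [0.0028,-0.0453,0],
    [0.0028,-0.0453,0],
    [0.0028,-0.0453,0],
    [0.0028,-0.0453,0],
    [0.0028,-0.0453,0]
  ],
  "grip": [0.065,0.08,0.08,0.08,0.08,0.08,0.08,0.08]
}}

```text
time_s: 21.48
position: [516.3, -180.5, 134.3]
eef_rot: [2.329, 2.109, 0.0]
ft_force: [0.8, -0.5, -0.1]
grip_width: 80.0
grip_force: 0.0
```

Request:
{"api": "step_arm", "payload": {
  "delta_rot": [
    [0,0,-0.2],
    [0,0,0],
    [0,0,0],
    [0,0,0]
  ],
  "slide": [
    [0.0028,-0.0453,0],
    [0.0028,-0.0453,0],
    [0.0028,-0.0453,0],
    [0,0,0]
  ],
  "grip": [0.08,0.08,0.08,0.08]
}}

```text
time_s: 21.98
position: [524.6, -317.5, 133.5]
eef_rot: [-2.336, -2.101, 0.001]
ft_force: [-0.6, 0.7, -0.7]
grip_width: 79.8
grip_force: 0.0
```

```bash
python3 - <<'E'
from workcell import monitor,cams
import cv2,numpy as np
a=cams.camera('top');b=cams.camera('side')
t=a['img'][200:290,150:310];s=b['img'][240:420,280:440]
cv2.imwrite('pics/e.png',np.hstack([cv2.resize(t,(445,250)),cv2.resize(s,(280,250))]))
E
```

```text
(no output)
```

View pics/e.png

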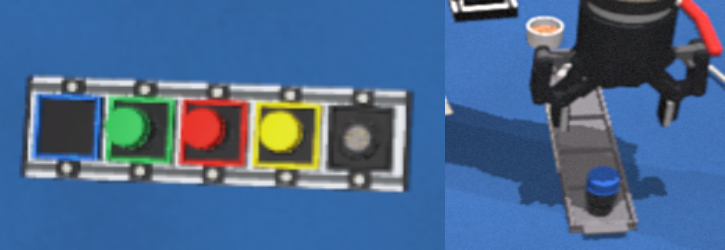

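Three connectors are in place. Now blue.

Request:
{"api": "step_arm", "payload": {
  "delta_rot": [
    [0,0,0],
    [0,0,0],
    [0,0,0],
    [0,0,0],
    [0,0,0],
    [0,0,0],
    [0,0,0],
    [0,0,0]
  ],
  "slide": [
    [0.0005,0.0015,-0.04],
    [0,0,-0.04],
    [0,0,-0.022],
    [0,0,0],
    [0,0,0],
    [0,0,0],
    [0,0,0],
    [0,0,0]
  ],
  "grip": [0.08,0.08,0.08,0.05,0.02,0.02,0.02,0.02]
}}

```text
time_s: 23.08
position: [526.2, -313.7, 34.0]
eef_rot: [2.33, 2.103, 0.002]
ft_force: [-0.2, 1.0, 7.1]
grip_width: 29.2
grip_force: 29.7
```

Request:
{"api": "step_arm", "payload": {
  "delta_rot": [
    [0,0,0],
    [0,0,0],
    [0,0,0],
    [0,0,1],
    [0,0,1],
    [0,0,1],
    [0,0,1],
    [0,0,1]
  ],
  "slide": [
    [0,0,0.03],
    [0,0,0.045],
    [0,0,0.045],
    [-0.0026,0.0461,0],
    [-0.0026,0.0461,0],
    [-0.0026,0.0461,0],
    [-0.0026,0.0461,0],
    [-0.0026,0.0461,0]
  ],
  "grip": [0.02,0.02,0.02,0.02,0.02,0.02,0.02,0.02]
}}

```text
time_s: 24.08
position: [512.1, -81.5, 152.6]
eef_rot: [2.237, 2.204, 0.001]
ft_force: [0.5, -0.5, -0.2]
grip_width: 28.9
grip_force: 29.9
```

Request:
{"api": "step_arm", "payload": {
  "delta_rot": [
    [0,0,0],
    [0,0,0],
    [0,0,0],
    [0,0,0],
    [0,0,0],
    [0,0,0],
    [0,0,0],
    [0,0,0]
  ],
  "slide": [
    [-0.0026,0.0461,0],
    [-0.0026,0.0461,0],
    [-0.0026,0.0461,0],
    [-0.0026,0.0461,0],
    [-0.0026,0.0461,0],
    [-0.0026,0.0461,0],
    [-0.0026,0.0461,0],
    [-0.0026,0.0461,0]
  ],
  "grip": [0.02,0.02,0.02,0.02,0.02,0.02,0.02,0.02]
}}

```text
time_s: 25.08
position: [491.4, 287.5, 152.6]
eef_rot: [2.238, 2.204, 0.001]
ft_force: [0.2, -0.6, 0.0]
grip_width: 29.1
grip_force: 29.9
```

Request:
{"api": "step_arm", "payload": {
  "delta_rot": [
    [0,0,0],
    [0,0,0],
    [0,0,0],
    [0,0,0]
  ],
  "slide": [
    [-0.0026,0.0461,0],
    [0,0,-0.03],
    [0,0,-0.03],
    [0,0,0]
  ],
  "grip": [0.02,0.02,0.02,0.02]
}}

```text
time_s: 25.58
position: [487.4, 331.2, 90.1]
eef_rot: [-2.237, -2.204, 0.007]
ft_force: [0.7, 1.0, -0.5]
grip_width: 29.2
grip_force: 29.9
```

Request:
{"api": "step_arm", "payload": {
  "delta_rot": [
    [0,0,0],
    [0,0,0],
    [0,0,0],
    [0,0,0],
    [0,0,0],
    [0,0,0],
    [0,0,0],
    [0,0,0]
  ],
  "slide": [
    [0,0,-0.02],
    [0,0,-0.01],
    [0,0,-0.003],
    [0,0,-0.002],
    [0,0,-0.001],
    [0,0,-0.001],
    [0,0,-0.001],
    [0,0,0]
  ],
  "grip": [0.02,0.02,0.02,0.02,0.02,0.02,0.02,0.02]
}}

```text
time_s: 26.58
position: [489.1, 332.3, 55.0]
eef_rot: [2.238, 2.205, 0.001]
ft_force: [-1.4, -0.4, 4.8]
grip_width: 29.2
grip_force: 30.3
```

Blue is seated. I'm releasing, retracting clear of the bar, and checking.

Request:
{"api": "step_arm", "payload": {
  "delta_rot": [
    [0,0,0],
    [0,0,0],
    [0,0,0],
    [0,0,0],
    [0,0,0],
    [0,0,0],
    [0,0,0],
    [0,0,0]
  ],
  "slide": [
    [0,0,0],
    [0,0,0],
    [0,0,0],
    [0,0,0.02],
    [0,0,0.03],
    [0,0,0.04],
    [-0.02,0.04,0.02],
    [-0.02,0.04,0]
  ],
  "grip": [0.04,0.065,0.065,0.065,0.065,0.065,0.065,0.065]
}}

```text
time_s: 27.58
position: [449.6, 413.4, 166.7]
eef_rot: [2.24, 2.203, 0.006]
ft_force: [0.2, -0.4, 0.6]
grip_width: 65.0
grip_force: 0.0
```

Request:
{"api": "step_arm", "payload": {
  "delta_rot": [
    [0,0,0],
    [0,0,0],
    [0,0,0],
    [0,0,0],
    [0,0,0],
    [0,0,0]
  ],
  "slide": [
    [-0.04,0.03,0],
    [-0.04,0.03,0],
    [-0.04,0.03,0],
    [-0.04,0.02,0],
    [0,0,0],
    [0,0,0]
  ],
  "grip": [0.065,0.065,0.065,0.065,0.065,0.065]
}}

```text
time_s: 28.32
position: [289.1, 522.0, 164.2]
eef_rot: [2.237, 2.205, -0.0]
ft_force: [0.2, -0.4, 0.5]
grip_width: 64.7
grip_force: 0.0
```

```bash
python3 - <<'E'
from workcell import monitor,cams
import cv2,numpy as np
o=monitor.get_obs();print(o['time_s'],o['position'],o['ft_force'],o['grip_force'])
a=cams.camera('top');b=cams.camera('side')
t=a['img'][190:290,150:350];s=b['img'][130:280,250:370]
cv2.imwrite('pics/f.png',np.hstack([cv2.resize(t,(500,250)),cv2.resize(s,(200,250))]))
E
```

```text
28.325 [289.09004967 521.98056152 164.20252508] [ 0.18032977 -0.39101695  0.54758673] 0.0
```

View pics/f.png

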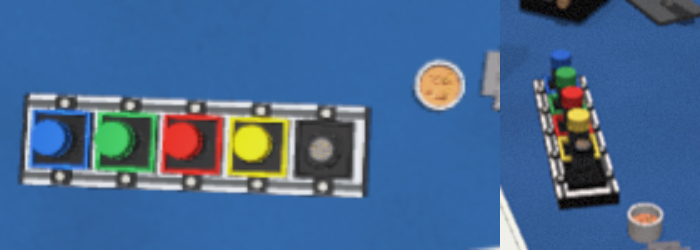

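All four stand upright in their matching cups (crop: blue 49,139; green 113,140; red 182,142; yellow 250,146), and the bare connector and the pot look undisturbed.

```bash
python3 -c "
from workcell import workorder
print(workorder.finish_job())"
```

```text
the job is handed in; nothing more can be done
None
```

The four capped connectors stand upright in the cups of their own colours, the bare connector and pot look undisturbed in the last pictures, and the job was handed in at about 28 s; the hand-in returned no verdict.

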